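# Release the transit nut of a dish imaging stand and set its stiff stage to the mark

### The arm

A 6-joint arm with a two-finger parallel gripper is mounted at the origin on a cart in front of the work surface, level with it; the furniture and walls round the work are solid. World frame = base frame: x ahead of the robot, y to its left, z up, the work surface at z = 0. Lengths are in m, angles in rad, forces in N, time in s.
With the tool pointing down it reaches from about 0.3 to 0.875 m from the base axis. Payload 6.4 kg.
Tool frame: the origin (TCP) lies on the centre line of the jaws, within the pads' length; the fingertips stand 25 mm ahead of it and the grasp point (between the pads) lies 6 mm ahead of it; z points along the fingers, y is the line along which they close (so a half turn about z gives the same grasp; the last joint's range is limited). The gripper opens to 88 mm and grips with 3 to 60 N. Pads are 18 mm wide; open, the fingers measure 123 mm over their backs; the gripper's body (75 mm by 187 mm) begins 45 mm behind the grasp point.
Start: joints at [-1.472, 0.181, 1.607, -0, 1.354, -0.206], TCP at [0.173, -0.549, 0.264] pointing down, gripper open.
Joint ranges: [-2.99, 2.99], [-0.89, 2.07], [0.3, 2.58], [-1.14, 4.28], [0, 2.63], [-3.12, 3.12]. Speed limits (rad/s): [2.57, 2.57, 3.01, 3.14, 3.14, 3.14].

### API

Orientations are given as a unit quaternion [w, x, y, z].
In Python, from station import manip gives the robot as it stands.
- The arm moves only by the tool pendant, called after "Request:" as name(argument=value, ...), one argument or row to a line, values as JSON. Schema: {"type":"object","properties":{"offsets":{"type":"array","items":{"type":"object","properties":{"finger_gap":{"type":"number"},"d":{"type":"array","items":{"type":"number"},"minItems":3,"maxItems":3},"rot":{"type":"array","items":{"type":"number"},"minItems":3,"maxItems":3}},"additionalProperties":false,"required":["finger_gap"]},"minItems":1,"maxItems":12},"force":{"type":"number"},"only":{"type":"string"},"quiet":{"type":"boolean"},"lines":{"type":"string"}},"required":["offsets"],"additionalProperties":false}. offsets is a list of rows, 1 to 12 of them, each an object with the fields finger_gap (the finger opening in m), d (a list: dx, dy, dz in m), rot (a list: a rotation vector rx, ry, rz in rad); a field left out counts as zero (the opening has to be given); each row shifts and turns the commanded pose from where the row before left it, along the tool's axes as they then stand; what a row does not reach is not made up. A row lasts 1/10 s, in which the tool goes at most 0.05 m and 0.15 rad, less where a joint would pass 70% of its speed; a pose out of reach is approached as far as the arm can. The fingers move at their own pace and stop on an object; force is the grip in N (left out, the last holds). Time passes only in rows, so rows that do not move let the fingers close. The tool returns the time, the measured TCP pose, the force, the opening and the grip force at its end. only (a regular expression) keeps the lines of the reply that match it, lines (a string "A,B") keeps lines A to B, and quiet returns only ok. Input that does not fit is refused with a message, and nothing moves.
- manip.get_obs(): the state, without advancing time (a new reading comes with each control period).
- manip.grab_frame(name): name is "scene" or "top" or "wrist"; returns a dict with "pixels" (480x640x3 uint8, blue, green, red), "depth" (480x640 float32, m along the optical axis (not along the pixel's ray), 0 where there is no reading), "K" (3x3 intrinsics, pixels), "dist" ([k1, k2, p1, p2, k3] as OpenCV has them; the pictures are not rectified), "R" (3x3) and "t" (3): a world point X has camera coordinates R X + t. Camera axes: x right, y down, z forward; pixel columns grow to the right and rows downward; lengths in m; the calibration is good to about 2 mm. A picture is of the moment at which its call begins.
- manip.finish_job(): hands the job in; it is judged then, once.
The state is a dict: "time": time; "joint_pos": joint angles; "qd": joint speeds; "joint_torque": joint torques, N m; "ee_pos": TCP position; "eef_rot": TCP orientation; "force": force on the tool from outside, world axes, zero at the start; "moment": the same for the moment, N m; "width": finger opening in m; "grasp_force": force on a finger pad.
Only numpy, scipy, OpenCV 4.12 (cv2) and the standard library are available. Lean on these libraries where they do the work, as an engineer would, in place of code of your own. Each camera call takes 0.05 s, during which the arm holds its last target. There are 200 camera calls.

### The job

Get the culture-dish imaging stand ready for use: unscrew the red transit nut that locks the sliding stage, lift it off its stud and put it in the steel tray. Then nudge the stiff stage gently by its blue push plate, in under the lamp head, until its white pointer line stands level with the line on the red index clip. The setting only counts when approached from this side, so do not overshoot the line; keep the dish in its place on the stage and leave the other things on the bench alone.

Things in the scene. Friction and masses are not known exactly. Their poses are not given: they have to be found in the camera images.
- stand: Imaging stand, fixed: white base plate 220 (x) x 330 (y) mm, top 22 mm above the bench, two guide rods along y, aluminium scale bar along its front, column at the back, lamp head and camera (top 294 mm up) overhead. Origin at bench height; x points away from the robot at yaw 0, y the way the stage slides, z up.
- lamp_edge (a point): Middle of the lower right-hand edge of the grey lamp head (x 0, y -30 mm on the stand; 174 mm above the bench); the head reaches 180 mm from here to +y and 65 mm to either side. At the mark the push plate stands 15 to 45 mm inside this edge: an upright tool hits the head, so lean it 40 to 50 degrees (gripper towards -y, fingertips down and towards +y).
- stud_top (a point): Centre of the top of the upright lock stud, 75 mm above the bench, x -35 mm, y -115 mm on the stand. Steel core 14 mm thick, 22 mm over its coarse round thread (right-hand, two starts, rising 20 mm a turn); the nut is screwed down on a shoulder 40 mm above the bench.
- nut: Red ribbed plastic transit nut on the stud, loose, 40 to 85 g, 52 mm high. Origin: centre of its underside, z along its axis. Lower 26 mm: skirt 34 mm thick that fills the fork of the stage and locks it; upper 26 mm: ribbed head 42 mm thick, to grip. Unscrews counter-clockwise from above, rising 20 mm a turn (2 mm play); free after about half a turn (3.0 to 3.5 rad), then lift 30 mm.
- stage (a joint): Travel of the stage in m: 0 where the transit nut locks it (with some 5 mm of play), growing towards the stand's +y, in under the lamp head; end stop at 0.105. The mark needs 0.063 to 0.087. Stiff: about 7 N of dry friction and some damping; it stays where it is left.
- stage_line (a point): Tip of the white line on the stage's black pointer, over the scale bar at the front, 50 mm above the bench; moves with the stage. Its axes are those of the stand.
- clip_line (a point): Tip of the white line on the red index clip (16 mm wide) that sits on the aluminium scale bar along the front of the stand, 48 mm above the bench. Its axes are those of the stand: the stage is at the mark when stage_line and clip_line agree along y.
- push_face (a point): Middle of the outer (right-hand, -y) face of the blue push plate on the stage's right-hand end, 66 mm above the bench; the face is 50 mm wide (along x), upright, from 44 to 80 mm above the bench. Push here towards +y with the closed fingertips.
- stage_centre (a point): Centre of the top of the stage plate (120 x 110 mm), 50 mm above the bench, where the dish stands between four short pins.
- dish: Round lidded culture dish with reddish medium, 89 mm in diameter, 16 mm high, loose on the stage between four 9 mm pins. Origin: centre of its underside.
- tray: Shallow stainless tray 100 (x) x 130 (y) x 16 mm, fixed, walls and floor 3 mm; origin under its centre at bench height.
- dye: Bystander: small black-capped bottle, 45 x 37 x 94 mm, loose; origin at the centre of its underside.
- timer0: Bystander: white bench timer lying flat, 70 x 66 x 19 mm, loose; origin at the centre of its underside.
- flask_wash: Bystander: white wash bottle with a red spout, 95 x 68 x 211 mm, loose; origin at the centre of its underside.

How it is judged:
At the end, for the whole second after the job is handed in: The stage's pointer line is within 3 mm of the red clip's line along the slide, the stage is at rest with the dish still between its pins, and the red transit nut lies or stands at rest in the steel tray (y of stage_line in the frame of clip_line between -0.003 and 0.003 m and x of nut in the frame of tray between -0.05 and 0.05 m and y of nut in the frame of tray between -0.065 and 0.065 m and z of nut in the frame of tray below 0.035 m and linear speed of nut below 0.02 m/s and velocity of joint stage between -0.002 and 0.002 m/s and distance between dish and stage_centre below 0.006 m); the robot touches nothing.
It fails at once if the stage goes more than 3 mm past the red clip's line (y of stage_line in the frame of clip_line above 0.003 m).
It fails at once if the stage is shot along faster than 0.15 m/s (velocity of joint stage above 0.15 m/s).
It fails at once if the dish leaves its place between the four pins of the stage (distance between dish and stage_centre above 0.006 m or angle between dish's own z axis and vertical above 0.08 rad).
It fails at once if a bystander (dye bottle, timer, wash bottle) is shifted by more than 30 mm or knocked over (distance of any of dye, timer0, flask_wash from where it was at the start of the episode above 0.03 m or angle between any of dye, timer0, flask_wash's own z axis and vertical above 0.5 rad).
It also fails if it takes over 70 s, if anything falls off the work surface, if the arm or the gripper's body presses on something with over 40 N, if the wrist force passes 120 N, or if a joint passes its speed limit or range.

## Working session

There is one attempt and no reset: what is moved stays moved. The work goes in short steps, Python scripts to look and compute and a tool call to move; the robot and the scene stay as the last step left them, time stands still between calls to the robot, and variables do not carry over. Pictures are saved under pics/ and viewed, at most 10 in all, crops included, and the job is handed in when it is done.

```bash
ls; mkdir -p pics
```

Create h.py:
```python
import numpy as np, cv2
from station import manip
def ray(f,u,v):
    p=cv2.undistortPoints(np.array([[[u,v]]],float),f["K"],f["dist"])[0,0]
    R=np.array(f["R"]);o=-R.T@np.array(f["t"]);d=R.T@np.array([p[0],p[1],1]);return o,d
def onz(f,u,v,z):
    o,d=ray(f,u,v);return o+d*(z-o[2])/d[2]
def dep(f,u,v):
    o,d=ray(f,u,v);return o+d*f["depth"][int(v),int(u)]
def proj(f,X):
    r,_=cv2.Rodrigues(np.array(f["R"]));return cv2.projectPoints(np.array(X,float).reshape(-1,1,3),r,np.array(f["t"],float),f["K"],f["dist"])[0][:,0]
```

Run:
```python
from h import *
import pickle
for n in("scene","top"):
    f=manip.grab_frame(n);cv2.imwrite(f"pics/{n}0.png",f["pixels"]);pickle.dump(f,open(n+"0.pkl","wb"))
    R=np.array(f["R"]);print(n,-R.T@np.array(f["t"]),R[2])
o=manip.get_obs();print(o["time"],o["ee_pos"],o["eef_rot"],o["force"])
```

```text
pics
station.py
scene [-0.68403815 -0.56747173  0.78377248] [ 0.8145452   0.34972176 -0.46282913]
top [-0.25022139  0.22749919  1.14305924] [ 0.58016963 -0.21954473 -0.78434897]
0.1 [ 0.17253845 -0.54805038  0.2629029 ] [-7.79896431e-04  9.88406419e-01  1.51829321e-01  2.58699289e-05] [-0.26501438 -0.42204178 -0.3501234 ]
```

View pics/top0.png

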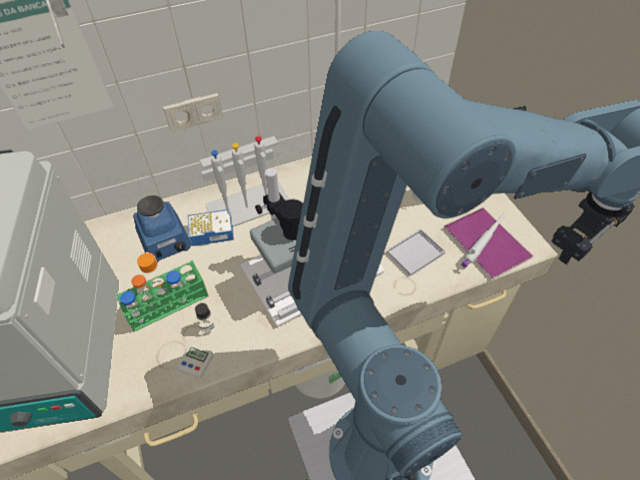

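View pics/scene0.png

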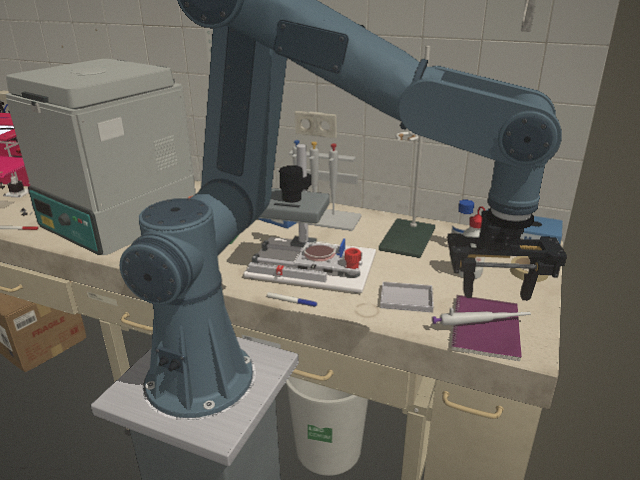

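The scene view shows the nut at (353,257), the clip at (280,270), the blue plate at (342,245) and the tray at (405,297). The arm hides most of the stand in the top view.

Run:
```python
from h import *
import pickle
f=pickle.load(open("scene0.pkl","rb"));im=f["pixels"]
cv2.imwrite("pics/crop1.png",cv2.resize(im[200:320,230:440],None,fx=3.8,fy=3.8,interpolation=cv2.INTER_CUBIC))
hsv=cv2.cvtColor(im,cv2.COLOR_BGR2HSV)
def pts(m):
    v,u=np.nonzero(m);return np.array([dep(f,a,b) for a,b in zip(u,v) if f["depth"][b,a]>0])
h,s,v=cv2.split(hsv)
red=(((h<8)|(h>172))&(s>150)&(v>90)).astype(np.uint8);red[:200]=0;red[320:]=0
n,l,st,c=cv2.connectedComponentsWithStats(red)
for i in range(1,n):
    if st[i,4]>8:
        p=pts(l==i);print("red",st[i],c[i].round(1),np.median(p,0).round(4),p.min(0).round(3),p.max(0).round(3))
bl=((abs(h.astype(int)-112)<12)&(s>150)&(v>80)).astype(np.uint8);bl[:200]=0;bl[320:]=0
n,l,st,c=cv2.connectedComponentsWithStats(bl)
for i in range(1,n):
    if st[i,4]>15:
        p=pts(l==i);print("blue",st[i],c[i].round(1),np.median(p,0).round(4),p.min(0).round(3),p.max(0).round(3))
```

```text
red [471 211  11  17 110] [476.8 220.9] [ 0.6159 -0.4613  0.1683] [ 0.174 -0.505  0.149] [ 0.633 -0.448  0.383]
red [ 23 227  15   3  31] [ 30.  227.5] [0.3684 0.9018 0.0089] [0.361 0.884 0.003] [0.381 0.93  0.012]
red [345 249  16  20 222] [352.7 257.4] [ 0.4629 -0.1757  0.0808] [ 0.452 -0.193  0.043] [ 0.492 -0.152  0.095]
red [277 266   6   9  25] [279.6 269.3] [0.3875 0.0009 0.0463] [ 0.382 -0.004  0.029] [0.397 0.009 0.05 ]
blue [463 200  11  14  49] [469.8 205.9] [ 0.7787 -0.4246  0.1388] [ 0.763 -0.431  0.113] [ 0.799 -0.401  0.145]
```

View pics/crop1.png

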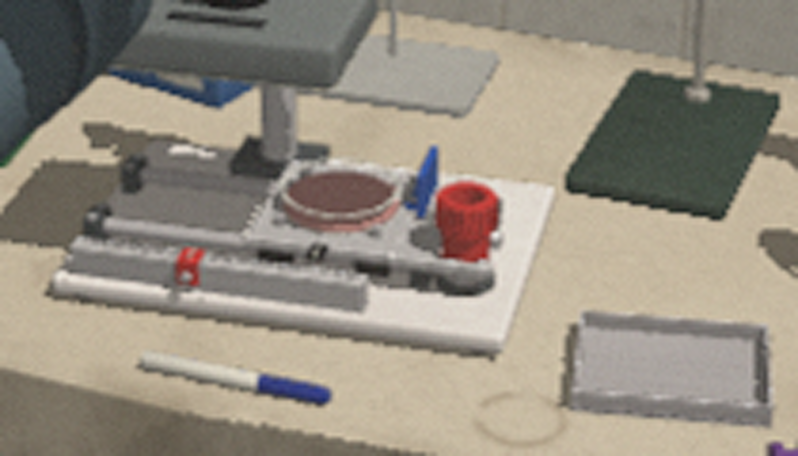

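The crop shows the base plate's front edge at (52,285)–(495,350) and its back-right corner at (552,185). The nut top is near (468,190), the clip (188,266), the pointer (317,250) and the tray (570–770, 315–422).

Run:
```python
from h import *
import pickle
f=pickle.load(open("scene0.pkl","rb"))
g=lambda u,v,z:onz(f,230+u/3.8,200+v/3.8,z)[:2].round(4)
for n,u,v,z in [("FL",52,285,.022),("FR",497,345,.022),("BR",553,185,.022),("nuttop",468,191,.092),("tFL",568,407,.016),("tFR",771,420,.016),("tBR",767,325,.016),("tBL",583,315,.016),("clip",190,255,.048),("ptr",317,250,.05)]:
    print(n,g(u,v,z))
```

```text
FL [0.3577 0.0964]
FR [ 0.4032 -0.2202]
BR [ 0.6275 -0.1895]
nuttop [ 0.4771 -0.172 ]
tFL [ 0.3609 -0.283 ]
tFR [ 0.3956 -0.4073]
tBR [ 0.504  -0.3815]
tBL [ 0.4692 -0.2608]
clip [0.3929 0.0035]
ptr [ 0.4291 -0.0779]
```

Add to h.py:
```python
from scipy.spatial.transform import Rotation as Ro
def tool(): 
    o=manip.get_obs();q=o["eef_rot"];return np.array(o["ee_pos"]),Ro.from_quat([q[1],q[2],q[3],q[0]]).as_matrix()
def go(X):
    p,R=tool();print("delta tool",(R.T@(np.array(X)-p)).round(4),"closing angle",np.arctan2(R[1,1],R[0,1]).round(3),"z",R[:,2].round(3))
```

```text
(no output)
```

Request:
pendant(
  offsets=[
    {"finger_gap": 0.088, "d": [0.04, -0.023, 0]},
    {"finger_gap": 0.088, "d": [0.04, -0.023, 0]},
    {"finger_gap": 0.088, "d": [0.04, -0.023, 0]},
    {"finger_gap": 0.088, "d": [0.04, -0.023, 0]},
    {"finger_gap": 0.088, "d": [0.04, -0.023, 0]},
    {"finger_gap": 0.088, "d": [0.04, -0.023, 0]},
    {"finger_gap": 0.088, "d": [0.04, -0.023, 0]},
    {"finger_gap": 0.088, "d": [0.04, -0.023, 0]},
    {"finger_gap": 0.088, "d": [0.04, -0.023, 0]},
  ],
  force=25,
)

```text
time: 1.0
ee_pos: [0.4547, -0.2413, 0.2635]
eef_rot: [-0.0, 0.988, 0.152, -0.0]
force: [-0.3, -0.4, 0.3]
width: 0.0882
grasp_force: 0.0
```

Request:
pendant(
  offsets=[
    {"finger_gap": 0.088, "rot": [0, 0, -0.14]},
    {"finger_gap": 0.088, "rot": [0, 0, -0.14]},
    {"finger_gap": 0.088, "rot": [0, 0, -0.14]},
    {"finger_gap": 0.088, "rot": [0, 0, -0.14]},
    {"finger_gap": 0.088, "rot": [0, 0, -0.14]},
    {"finger_gap": 0.088},
    {"finger_gap": 0.088},
  ],
)

```text
time: 1.7
ee_pos: [0.4537, -0.2429, 0.2635]
eef_rot: [-0.0, 0.877, 0.48, -0.0]
force: [0.3, -0.2, -0.9]
width: 0.0881
grasp_force: 0.0
```

Run:
```python
from h import *
import pickle
for n in("wrist","top"):
    f=manip.grab_frame(n);cv2.imwrite(f"pics/{n}1.png",f["pixels"]);pickle.dump(f,open(n+"1.pkl","wb"))
f=pickle.load(open("wrist1.pkl","rb"));R=np.array(f["R"]);print(-R.T@np.array(f["t"]),R[2],proj(f,[.475,-.172,.092]))
go([.475,-.172,.2])
```

```text
[ 0.49551715 -0.17762089  0.38425033] [-0.15963774 -0.24948272 -0.95513045] [[288.99256081 125.46413072]]
delta tool [ 0.0712 -0.0203  0.0636] closing angle -0.569 z [-0.  0. -1.]
```

View pics/wrist1.png

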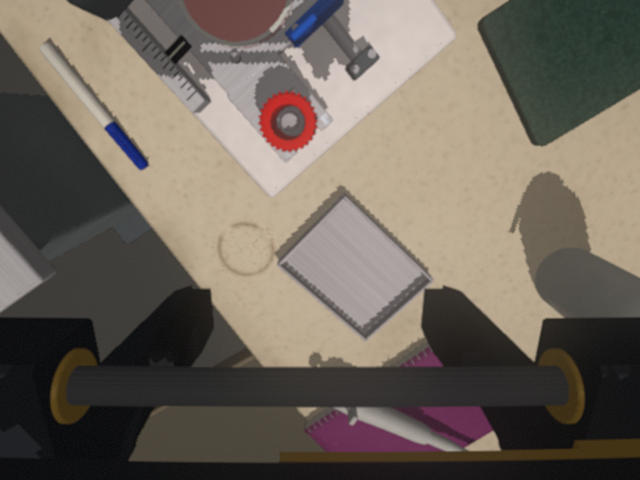

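Wrist view: nut at (288,121), tray corners (343,190), (430,277), (364,337), (280,262), base corners (274,194) and (454,37), pointer around (178,48), blue plate around (315,20).

Run:
```python
from h import *
import pickle
f=pickle.load(open("wrist1.pkl","rb"));im=f["pixels"]
h,s,v=cv2.split(cv2.cvtColor(im,cv2.COLOR_BGR2HSV))
red=(((h<8)|(h>172))&(s>150)&(v>90)).astype(np.uint8);red[:85]=0;red[165:]=0
c,_=cv2.findContours(red,0,1);c=max(c,key=cv2.contourArea);e=cv2.fitEllipse(c);(u,w),r=cv2.minEnclosingCircle(c)
print("nut",e,(u,w),r)
for z in(.092,):print(onz(f,*e[0],z).round(4),onz(f,u,w,z).round(4),dep(f,288,97))
print("nutdiam",np.linalg.norm(onz(f,u-r,w,.092)-onz(f,u+r,w,.092)))
T=[onz(f,*p,.016)[:2] for p in[(343,189),(431,277),(364,338),(279,263)]];print(np.round(T,4),np.mean(T,0),[np.linalg.norm(T[i]-T[i-1]).round(3) for i in range(4)])
a=onz(f,274,195,.022);b=onz(f,455,36,.022);print(a,b,np.linalg.norm(a-b),np.arctan2(*(b-a)[[1,0]]))
go([*onz(f,*e[0],.092)[:2],.15])
```

```text
nut ((287.48992919921875, 120.80422973632812), (53.99151611328125, 57.214664459228516), 167.54489135742188) (287.34375, 120.5625) 29.756351470947266
[ 0.4759 -0.1687  0.092 ] [ 0.4759 -0.1685  0.092 ] [ 0.48530858 -0.15534503  0.0921227 ]
nutdiam 0.04306668188684985
[[ 0.4805 -0.2472]
 [ 0.5091 -0.374 ]
 [ 0.4146 -0.3983]
 [ 0.3862 -0.2768]] [ 0.44761001 -0.32407757] [np.float64(0.099), np.float64(0.13), np.float64(0.098), np.float64(0.125)]
[ 0.42279425 -0.21572809  0.022     ] [ 0.6301282  -0.18525627  0.022     ] 0.20956119926799882 0.14592507754202924
delta tool [ 0.0745 -0.0213  0.1136] closing angle -0.569 z [-0.  0. -1.]
```

Request:
pendant(
  offsets=[
    {"finger_gap": 0.066, "d": [0.0372, -0.0106, 0], "rot": [0, 0, -0.07]},
    {"finger_gap": 0.066, "d": [0.0372, -0.0106, 0.03]},
    {"finger_gap": 0.066, "d": [0, 0, 0.03]},
    {"finger_gap": 0.066},
  ],
)

```text
time: 2.2
ee_pos: [0.4711, -0.1658, 0.2]
eef_rot: [-0.003, 0.859, 0.512, -0.002]
force: [-0.3, 0.0, -0.1]
width: 0.066
grasp_force: 0.0
```

Run:
```python
from h import *
import pickle
f=pickle.load(open("wrist1.pkl","rb"))
n=np.array([.476,-.169])
P=np.array([dep(f,u,v) for u in range(200,400,2) for v in range(40,200,2) if f["depth"][v,u]>0])
d=P[:,:2]-n;r=np.hypot(*d.T);a=np.arctan2(d[:,1],d[:,0])-.146
for lo in np.arange(-180,180,20):
    m=(r>.023)&(r<.055)&(abs((np.degrees(a)-lo+180)%360-180)<14)
    print(lo,P[m,2].max().round(3) if m.any() else None,end="; ")
m=(r>.023)&(r<.06)&(P[:,2]>.053);print(np.c_[d[m],P[m,2]][:10].round(3))
go([.476,-.1692,.085])
```

```text
-180 0.05; -160 0.052; -140 0.052; -120 0.05; -100 0.024; -80 0.024; -60 0.051; -40 0.051; -20 0.051; 0 0.051; 20 0.051; 40 0.052; 60 0.052; 80 0.052; 100 0.052; 120 0.052; 140 0.051; 160 0.05; [[0.033 0.047 0.067]
 [0.034 0.045 0.077]
 [0.034 0.045 0.068]
 [0.034 0.046 0.056]
 [0.035 0.045 0.075]
 [0.035 0.045 0.067]
 [0.035 0.045 0.06 ]
 [0.037 0.045 0.069]
 [0.037 0.045 0.062]
 [0.036 0.045 0.055]]
delta tool [-0.0007  0.0068  0.115 ] closing angle -0.496 z [-0.006  0.004 -1.   ]
```

Request:
pendant(
  offsets=[
    {"finger_gap": 0.066, "d": [-0.0007, 0.0066, 0.025]},
    {"finger_gap": 0.066, "d": [0, 0, 0.03]},
    {"finger_gap": 0.066, "d": [0, 0, 0.03]},
    {"finger_gap": 0.066, "d": [0, 0, 0.02]},
    {"finger_gap": 0.066, "d": [0, 0, 0.01]},
    {"finger_gap": 0.066},
  ],
)

```text
time: 2.8
ee_pos: [0.4785, -0.1724, 0.0885]
eef_rot: [-0.001, 0.859, 0.511, -0.0]
force: [-0.3, -0.1, 1.2]
width: 0.0661
grasp_force: 0.0
```

Run:
```python
from h import *
go([.476,-.1692,.085])
```

```text
delta tool [ 0.0016 -0.0037  0.0035] closing angle -0.497 z [-0.001  0.001 -1.   ]
```

Request:
pendant(
  offsets=[
    {"finger_gap": 0.066, "d": [0.0012, -0.0034, 0.003]},
    {"finger_gap": 0.03},
    {"finger_gap": 0.03},
    {"finger_gap": 0.03},
    {"finger_gap": 0.03},
    {"finger_gap": 0.03},
  ],
  force=30,
)

```text
time: 3.4
ee_pos: [0.4767, -0.1694, 0.0863]
eef_rot: [0.0, 0.859, 0.512, 0.0]
force: [-0.9, 1.3, 4.9]
width: 0.0397
grasp_force: 30.0
```

Run:
```python
from h import *
go([.476,-.1692,.085])
```

```text
delta tool [-0.0001 -0.0007  0.0013] closing angle -0.496 z [ 0.001 -0.    -1.   ]
```

Gripped with low side force. First unscrewing stroke: 8 × 0.1375 rad with matching rise.

Request:
pendant(
  offsets=[
    {"finger_gap": 0.03, "d": [0, 0, -0.0004], "rot": [0, 0, -0.1375]},
    {"finger_gap": 0.03, "d": [0, 0, -0.0004], "rot": [0, 0, -0.1375]},
    {"finger_gap": 0.03, "d": [0, 0, -0.0004], "rot": [0, 0, -0.1375]},
    {"finger_gap": 0.03, "d": [0, 0, -0.0004], "rot": [0, 0, -0.1375]},
    {"finger_gap": 0.03, "d": [0, 0, -0.0004], "rot": [0, 0, -0.1375]},
    {"finger_gap": 0.03, "d": [0, 0, -0.0004], "rot": [0, 0, -0.1375]},
    {"finger_gap": 0.03, "d": [0, 0, -0.0005], "rot": [0, 0, -0.1375]},
    {"finger_gap": 0.03, "d": [0, 0, -0.0005], "rot": [0, 0, -0.1375]},
    {"finger_gap": 0.03},
    {"finger_gap": 0.03},
  ],
)

```text
time: 4.4
ee_pos: [0.4757, -0.1691, 0.0888]
eef_rot: [-0.001, 0.466, 0.885, -0.0]
force: [-2.4, -0.1, 0.0]
width: 0.0398
grasp_force: 30.0
```

Run:
```python
from h import *
go([.476,-.1692,.085]);print(manip.get_obs()["moment"])
```

```text
delta tool [-0.0003  0.0002  0.0038] closing angle 0.6 z [-0.001  0.001 -1.   ]
[-0.15989806  0.43046946 -0.02770772]
```

Request:
pendant(
  offsets=[
    {"finger_gap": 0.056},
    {"finger_gap": 0.056},
    {"finger_gap": 0.056, "rot": [0, 0, 0.13]},
    {"finger_gap": 0.056, "rot": [0, 0, 0.14]},
    {"finger_gap": 0.056, "rot": [0, 0, 0.14]},
    {"finger_gap": 0.056, "rot": [0, 0, 0.14]},
    {"finger_gap": 0.056, "rot": [0, 0, 0.14]},
    {"finger_gap": 0.056, "rot": [0, 0, 0.14]},
    {"finger_gap": 0.056, "rot": [0, 0, 0.14]},
    {"finger_gap": 0.056, "rot": [0, 0, 0.13]},
    {"finger_gap": 0.056},
  ],
)

```text
time: 5.5
ee_pos: [0.4767, -0.1693, 0.0894]
eef_rot: [0.0, 0.86, 0.511, 0.0]
force: [-0.9, -0.2, 0.3]
width: 0.0561
grasp_force: 0.0
```

Run:
```python
from h import *
go([.476,-.1692,.085])
f=manip.grab_frame("wrist");im=f["pixels"];cv2.imwrite("pics/w2.png",im)
h,s,v=cv2.split(cv2.cvtColor(im,cv2.COLOR_BGR2HSV))
m=((h<8)|(h>172))&(s>150)&(v>90);V,U=np.nonzero(m)
P=np.array([dep(f,a,b) for a,b in zip(U,V) if f["depth"][b,a]>0]);P=P[np.hypot(P[:,0]-.476,P[:,1]+.169)<.03]
print(len(P),np.percentile(P,[1,50,80,95,99],axis=0).round(4)[:,2], (P[P[:,2]>np.percentile(P[:,2],70)].mean(0)).round(4))
```

```text
delta tool [-0.0002 -0.0007  0.0044] closing angle -0.498 z [ 0.001 -0.    -1.   ]
9410 [0.0468 0.0904 0.0933 0.0941 0.0948] [ 0.48   -0.1627  0.0943]
```

View pics/w2.png

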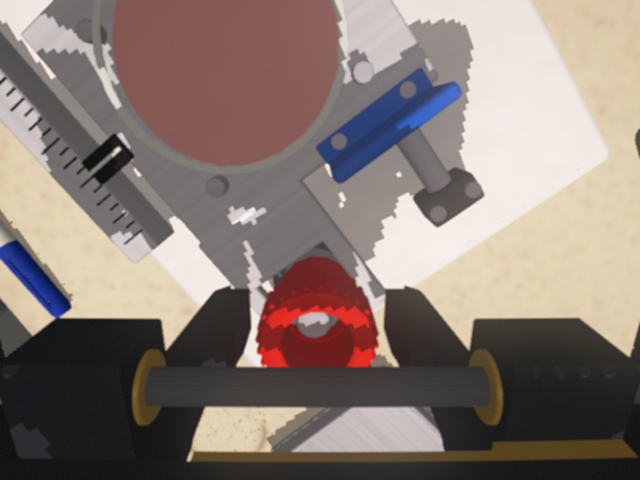

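The nut has risen about 3 mm and stayed there between the open fingers. The pointer is at (107,157), the blue plate at (390,125). Second stroke.

Request:
pendant(
  offsets=[
    {"finger_gap": 0.03},
    {"finger_gap": 0.03},
    {"finger_gap": 0.03},
    {"finger_gap": 0.03, "d": [0, 0, -0.0004], "rot": [0, 0, -0.1375]},
    {"finger_gap": 0.03, "d": [0, 0, -0.0004], "rot": [0, 0, -0.1375]},
    {"finger_gap": 0.03, "d": [0, 0, -0.0004], "rot": [0, 0, -0.1375]},
    {"finger_gap": 0.03, "d": [0, 0, -0.0004], "rot": [0, 0, -0.1375]},
    {"finger_gap": 0.03, "d": [0, 0, -0.0004], "rot": [0, 0, -0.1375]},
    {"finger_gap": 0.03, "d": [0, 0, -0.0004], "rot": [0, 0, -0.1375]},
    {"finger_gap": 0.03, "d": [0, 0, -0.0005], "rot": [0, 0, -0.1375]},
    {"finger_gap": 0.03, "d": [0, 0, -0.0005], "rot": [0, 0, -0.1375]},
    {"finger_gap": 0.03},
  ],
)

```text
time: 6.75
ee_pos: [0.4761, -0.1692, 0.0925]
eef_rot: [-0.0, 0.464, 0.886, -0.0]
force: [-2.0, 0.5, 1.6]
width: 0.0399
grasp_force: 30.0
```

Request:
pendant(
  offsets=[
    {"finger_gap": 0.056},
    {"finger_gap": 0.056},
    {"finger_gap": 0.056, "rot": [0, 0, 0.13]},
    {"finger_gap": 0.056, "rot": [0, 0, 0.14]},
    {"finger_gap": 0.056, "rot": [0, 0, 0.14]},
    {"finger_gap": 0.056, "rot": [0, 0, 0.14]},
    {"finger_gap": 0.056, "rot": [0, 0, 0.14]},
    {"finger_gap": 0.056, "rot": [0, 0, 0.14]},
    {"finger_gap": 0.056, "rot": [0, 0, 0.14]},
    {"finger_gap": 0.056, "rot": [0, 0, 0.13]},
    {"finger_gap": 0.056},
  ],
)

```text
time: 7.85
ee_pos: [0.4764, -0.1693, 0.0925]
eef_rot: [0.0, 0.86, 0.511, 0.0]
force: [0.6, -0.3, -0.1]
width: 0.0561
grasp_force: 0.0
```

Request:
pendant(
  offsets=[
    {"finger_gap": 0.03},
    {"finger_gap": 0.03},
    {"finger_gap": 0.03},
    {"finger_gap": 0.03, "d": [0, 0, -0.0004], "rot": [0, 0, -0.1375]},
    {"finger_gap": 0.03, "d": [0, 0, -0.0004], "rot": [0, 0, -0.1375]},
    {"finger_gap": 0.03, "d": [0, 0, -0.0004], "rot": [0, 0, -0.1375]},
    {"finger_gap": 0.03, "d": [0, 0, -0.0004], "rot": [0, 0, -0.1375]},
    {"finger_gap": 0.03, "d": [0, 0, -0.0004], "rot": [0, 0, -0.1375]},
    {"finger_gap": 0.03, "d": [0, 0, -0.0004], "rot": [0, 0, -0.1375]},
    {"finger_gap": 0.03, "d": [0, 0, -0.0005], "rot": [0, 0, -0.1375]},
    {"finger_gap": 0.03, "d": [0, 0, -0.0005], "rot": [0, 0, -0.1375]},
    {"finger_gap": 0.03},
  ],
)

```text
time: 9.05
ee_pos: [0.4758, -0.1689, 0.0958]
eef_rot: [-0.001, 0.464, 0.886, 0.0]
force: [-2.0, 0.2, 1.7]
width: 0.0406
grasp_force: 30.0
```

Request:
pendant(
  offsets=[
    {"finger_gap": 0.03, "d": [0, 0, -0.002]},
    {"finger_gap": 0.03, "d": [0, 0, -0.002]},
    {"finger_gap": 0.03},
  ],
)

```text
time: 9.35
ee_pos: [0.4762, -0.1695, 0.1002]
eef_rot: [0.0, 0.465, 0.885, -0.0]
force: [-3.0, -0.1, 1.6]
width: 0.0402
grasp_force: 30.0
```

Request:
pendant(
  offsets=[
    {"finger_gap": 0.03, "d": [0, 0, -0.003]},
    {"finger_gap": 0.03, "d": [0, 0, -0.003]},
    {"finger_gap": 0.03},
  ],
)

```text
time: 9.65
ee_pos: [0.4764, -0.1695, 0.1065]
eef_rot: [0.0, 0.465, 0.885, -0.0]
force: [-3.0, -0.2, 2.2]
width: 0.0403
grasp_force: 30.0
```

Request:
pendant(
  offsets=[
    {"finger_gap": 0.03, "d": [0, 0, -0.01]},
    {"finger_gap": 0.03, "d": [0, 0, -0.015]},
    {"finger_gap": 0.03, "d": [0, 0, -0.015]},
    {"finger_gap": 0.03},
  ],
)

```text
time: 10.05
ee_pos: [0.4783, -0.1702, 0.1488]
eef_rot: [0.003, 0.465, 0.885, -0.0]
force: [-0.2, -0.5, -0.8]
width: 0.0403
grasp_force: 30.0
```

```bash
python3 - <<'E'
from h import *
f=manip.grab_frame("wrist");im=f["pixels"]
h,s,v=cv2.split(cv2.cvtColor(im,cv2.COLOR_BGR2HSV))
m=((h<8)|(h>172))&(s>150)&(v>90);V,U=np.nonzero(m)
P=np.array([dep(f,a,b) for a,b in zip(U,V) if f["depth"][b,a]>0]);P=P[np.hypot(P[:,0]-.476,P[:,1]+.169)<.03]
print(len(P),np.percentile(P,[1,50,80,95,99],axis=0).round(4)[:,2])
go([.4476,-.324,.15])
E
```

```text
9351 [0.1105 0.1503 0.1531 0.1539 0.1544]
delta tool [-0.1099 -0.1122 -0.0023] closing angle 0.604 z [ 0.004 -0.002 -1.   ]
```

Request:
pendant(
  offsets=[
    {"finger_gap": 0.03, "d": [-0.022, -0.0224, 0]},
    {"finger_gap": 0.03, "d": [-0.022, -0.0224, 0]},
    {"finger_gap": 0.03, "d": [-0.022, -0.0224, 0]},
    {"finger_gap": 0.03, "d": [-0.022, -0.0224, 0]},
    {"finger_gap": 0.03, "d": [-0.022, -0.0224, 0]},
    {"finger_gap": 0.03, "d": [0, 0, 0.03]},
    {"finger_gap": 0.03, "d": [0, 0, 0.03]},
    {"finger_gap": 0.03, "d": [0, 0, 0.02]},
    {"finger_gap": 0.03},
  ],
)

```text
time: 11.0
ee_pos: [0.4446, -0.3213, 0.0622]
eef_rot: [-0.003, 0.465, 0.885, 0.001]
force: [-0.1, 0.8, -0.0]
width: 0.0404
grasp_force: 30.0
```

```bash
python3 - <<'E'
from h import *
go([.4476,-.324,.052])
E
```

```text
delta tool [-0.004   0.001   0.0102] closing angle 0.604 z [-0.004  0.005 -1.   ]
```

Request:
pendant(
  offsets=[
    {"finger_gap": 0.03},
    {"finger_gap": 0.03, "d": [0, 0, 0.006]},
    {"finger_gap": 0.03, "d": [0, 0, 0.003]},
    {"finger_gap": 0.03, "d": [0, 0, 0.001]},
    {"finger_gap": 0.03},
  ],
)

```text
time: 11.5
ee_pos: [0.4467, -0.3235, 0.0562]
eef_rot: [0.0, 0.465, 0.885, -0.0]
force: [0.4, 0.5, 0.2]
width: 0.0403
grasp_force: 30.0
```

Request:
pendant(
  offsets=[
    {"finger_gap": 0.03, "d": [0, 0, 0.002]},
    {"finger_gap": 0.03, "d": [0, 0, 0.001]},
    {"finger_gap": 0.03, "d": [0, 0, 0.001]},
    {"finger_gap": 0.03},
    {"finger_gap": 0.03},
  ],
)

```text
time: 12.0
ee_pos: [0.4466, -0.3234, 0.0519]
eef_rot: [-0.0, 0.465, 0.885, 0.0]
force: [-0.3, 0.2, -0.7]
width: 0.0405
grasp_force: 30.0
```

Request:
pendant(
  offsets=[
    {"finger_gap": 0.03, "d": [0, 0, 0.001]},
    {"finger_gap": 0.03, "d": [0, 0, 0.001]},
    {"finger_gap": 0.03},
    {"finger_gap": 0.03},
  ],
)

```text
time: 12.4
ee_pos: [0.4469, -0.3237, 0.0504]
eef_rot: [0.0, 0.465, 0.885, -0.0]
force: [-0.4, -0.6, 3.5]
width: 0.0405
grasp_force: 30.0
```

Contact with the tray floor. Release and lift.

Request:
pendant(
  offsets=[
    {"finger_gap": 0.06},
    {"finger_gap": 0.06},
    {"finger_gap": 0.06},
    {"finger_gap": 0.06, "d": [0, 0, -0.02]},
    {"finger_gap": 0.06, "d": [0, 0, -0.04]},
    {"finger_gap": 0.06, "d": [0, 0, -0.05]},
    {"finger_gap": 0.06, "d": [0, 0, -0.05]},
    {"finger_gap": 0.06, "d": [0, 0, -0.04]},
    {"finger_gap": 0.0},
    {"finger_gap": 0.0},
    {"finger_gap": 0.0},
  ],
)

```text
time: 13.5
ee_pos: [0.4459, -0.3226, 0.248]
eef_rot: [-0.001, 0.465, 0.885, 0.001]
force: [-0.5, 0.5, -0.5]
width: 0.038
grasp_force: 0.0
```

Run:
```python
from h import *
import pickle
fs={}
for n in("wrist","top","scene"):
    f=manip.grab_frame(n);fs[n]=f;pickle.dump(f,open(n+"3.pkl","wb"));cv2.imwrite(f"pics/{n}3.png",f["pixels"])
c=lambda im:cv2.resize(im,(400,300))
s=fs["scene"]["pixels"]
cv2.imwrite("pics/m3.png",np.vstack([np.hstack([c(fs["wrist"]["pixels"]),c(fs["top"]["pixels"])]),np.hstack([c(s[200:320,240:400]),c(s)])]))
go([.45,-.25,.25])
```

```text
delta tool [ 0.0575  0.0446 -0.0019] closing angle 0.604 z [-0.002  0.003 -1.   ]
```

View pics/m3.png

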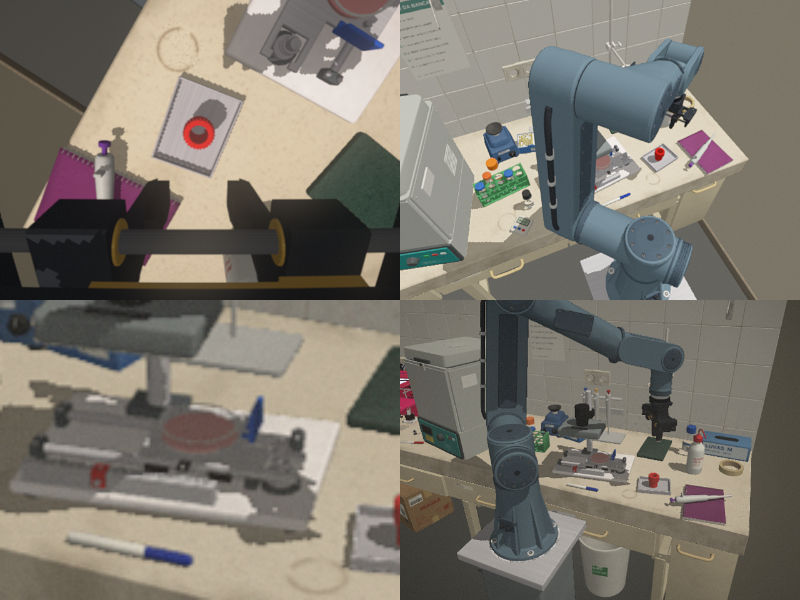

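Nut stands in the tray. Next: a downward view of the pointer and clip, turned to the stand's yaw.

Request:
pendant(
  offsets=[
    {"finger_gap": 0.0, "rot": [0, 0, 0.115]},
    {"finger_gap": 0.0, "rot": [0, 0, 0.115]},
    {"finger_gap": 0.0, "rot": [0, 0, 0.114]},
    {"finger_gap": 0.0, "rot": [0, 0, 0.114]},
    {"finger_gap": 0.0, "d": [0.041, -0.008, -0.003]},
    {"finger_gap": 0.0, "d": [0.041, -0.008, -0.003]},
    {"finger_gap": 0.0, "d": [0.041, -0.008, -0.003]},
    {"finger_gap": 0.0, "d": [0.041, -0.008, -0.003]},
    {"finger_gap": 0.0},
    {"finger_gap": 0.0},
    {"finger_gap": 0.0},
  ],
  force=20,
)

```text
time: 14.75
ee_pos: [0.3913, -0.1665, 0.2616]
eef_rot: [-0.0, 0.654, 0.757, -0.0]
force: [0.3, 0.3, -0.2]
width: 0.0005
grasp_force: 0.0
```

Run:
```python
from h import *
import pickle
go([.39,-.166,.26])
f=manip.grab_frame("wrist");cv2.imwrite("pics/w4.png",f["pixels"]);pickle.dump(f,open("w4.pkl","wb"))
```

```text
delta tool [ 0.0007 -0.0012  0.0016] closing angle 0.146 z [-0. -0. -1.]
```

View pics/w4.png

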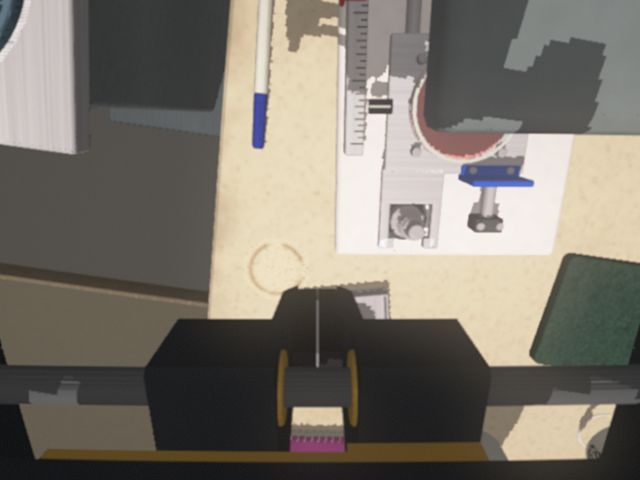

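Pointer line at (380,106), blue plate outer edge near row 185 at columns 462–532, base front-right corner (337,253); the clip is cut off at (345,0). Shift left and forward to bring it in view.

Request:
pendant(
  offsets=[
    {"finger_gap": 0.0, "d": [0, -0.03, 0]},
    {"finger_gap": 0.0, "d": [0, -0.025, 0]},
    {"finger_gap": 0.0, "d": [0.03, 0, 0]},
    {"finger_gap": 0.0, "d": [0.025, 0, 0]},
    {"finger_gap": 0.0},
    {"finger_gap": 0.0},
  ],
)

```text
time: 15.4
ee_pos: [0.329, -0.1203, 0.262]
eef_rot: [0.0, 0.654, 0.757, -0.0]
force: [0.2, -0.0, -0.5]
width: 0.0002
grasp_force: 0.0
```

Run:
```python
from h import *
import pickle
go([.39,-.166,.26])
f=manip.grab_frame("wrist");im=f["pixels"];pickle.dump(f,open("w5.pkl","wb"))
u,v=proj(f,[.40,-.02,.048])[0];u0,v0=int(np.clip(u-60,0,440)),int(np.clip(v-70,0,330));print(u,v,u0,v0)
cv2.imwrite("pics/w5.png",cv2.resize(im[v0:v0+150,u0:u0+200],(800,600),interpolation=cv2.INTER_CUBIC))
```

```text
delta tool [-0.0541  0.0536  0.0021] closing angle 0.146 z [ 0.    -0.001 -1.   ]
419.70754778819446 101.58421691621069 359 31
```

View pics/w5.png

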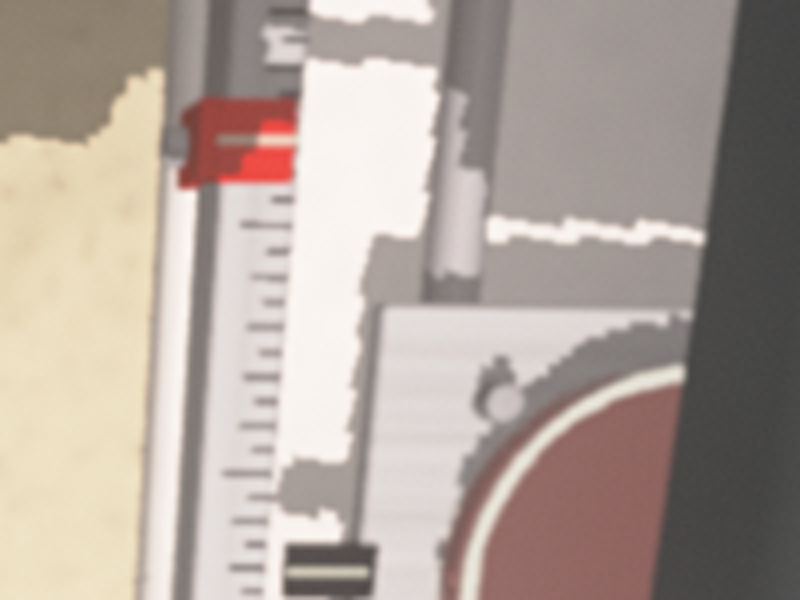

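Clip line runs (217,139)–(296,141) and pointer line (285,573)–(368,571) in the 4× crop, offset (359,31).

Run:
```python
from h import *
import pickle
f=pickle.load(open("w5.pkl","rb"))
g=lambda u,v,z:onz(f,359+(u+.5)/4-.5,31+(v+.5)/4-.5,z)
c0,c1,p0,p1=g(217,139.5,.048),g(295,141,.048),g(286,573,.05),g(368,571,.05)
print(c0,c1,p0,p1)
for y in(.135,.146,.155):
    Y=np.array([-np.sin(y),np.cos(y),0]);print(y,[(a@Y).round(4) for a in(c0,c1,p0,p1)],"dist",(c1-p0)@Y)
# stand axis from pins/rail: scale bar right edge
a,b=g(296,200,.048),g(262,590,.048);print("bar dir",np.arctan2(-(a-b)[0],(a-b)[1]))
f4=pickle.load(open("w4.pkl","rb"));im=f4["pixels"]
h,s,v=cv2.split(cv2.cvtColor(im,cv2.COLOR_BGR2HSV))
m=(abs(h.astype(int)-112)<14)&(s>120);V,U=np.nonzero(m);k=(U>440)&(U<560)&(V>150)&(V<200);U,V=U[k],V[k]
P=np.array([dep(f4,x,y) for x,y in zip(U,V)]);P=P[P[:,2]<.1]
Y=np.array([-np.sin(.146),np.cos(.146)]);X=np.array([Y[1],-Y[0]])
o=np.array([.494,-.050])
x=(P[:,:2]-o)@X;y=(P[:,:2]-o)@Y
for lo in np.arange(.04,.09,.005):
    k=(P[:,2]>=lo)&(P[:,2]<lo+.005)
    if k.any():print(lo.round(3),k.sum(),np.percentile(x[k],[2,98]).round(4),np.percentile(y[k],[2,50,98]).round(4))
# base corner
b1,b2=onz(f4,337,253,.022)[:2]-o,onz(f4,555,254,.022)[:2]-o;print("base",b1@X,b1@Y,b2@X,b2@Y)
```

```text
[0.38860068 0.00608248 0.048     ] [0.40415046 0.00819754 0.048     ] [ 0.42132322 -0.07641244  0.05      ] [ 0.43872464 -0.07336454  0.05      ]
0.135 [np.float64(-0.0463), np.float64(-0.0463), np.float64(-0.1324), np.float64(-0.1317)] dist 0.0861514300460467
0.146 [np.float64(-0.0505), np.float64(-0.0507), np.float64(-0.1369), np.float64(-0.1364)] dist 0.0862081337569401
0.155 [np.float64(-0.054), np.float64(-0.0543), np.float64(-0.1405), np.float64(-0.1402)] dist 0.08624676931762135
bar dir 0.13655875211630542
0.05 28 [0.0046 0.0076] [-0.0698 -0.066  -0.063 ]
0.055 1 [0.0053 0.0053] [-0.0679 -0.0679 -0.0679]
0.075 181 [0.0055 0.0514] [-0.0749 -0.0731 -0.0714]
0.08 118 [0.0069 0.0502] [-0.0746 -0.0729 -0.0713]
base -0.09826346383125409 -0.15218113744362582 0.1195709951579856 -0.1535592601356175
```

Run:
```python
from h import *
import pickle
f4=pickle.load(open("w4.pkl","rb"))
Y=np.array([-np.sin(.14),np.cos(.14)]);X=np.array([Y[1],-Y[0]]);o=np.array([.494,-.050])
def s(P):d=P[:2]-o;return np.round([d@X,d@Y,P[2]],4)
for u in(470,520,580):
    print("lamp",[ (v,*s(dep(f4,u,v))) for v in(120,126,130,132,134,136)])
print("onz lamp",s(onz(f4,470,133,.174)),s(onz(f4,580,133,.174)))
for u,v in[(485,200),(485,215),(485,226),(475,222),(500,222),(410,225),(415,231),(432,240),(460,240)]:print((u,v),s(dep(f4,u,v)))
go([.533,-.12,.1])
```

```text
lamp [(120, np.float64(-0.0522), np.float64(-0.0247), np.float64(0.2099)), (126, np.float64(-0.0513), np.float64(-0.0272), np.float64(0.2081)), (130, np.float64(-0.0502), np.float64(-0.029), np.float64(0.2058)), (132, np.float64(-0.0495), np.float64(-0.0299), np.float64(0.2044)), (134, np.float64(0.0074), np.float64(-0.0366), np.float64(0.0565)), (136, np.float64(0.0076), np.float64(-0.0382), np.float64(0.0566))]
lamp [(120, np.float64(-0.0301), np.float64(-0.0244), np.float64(0.2092)), (126, np.float64(-0.029), np.float64(-0.0269), np.float64(0.2077)), (130, np.float64(-0.028), np.float64(-0.0287), np.float64(0.2062)), (132, np.float64(-0.0271), np.float64(-0.0296), np.float64(0.2047)), (134, np.float64(0.053), np.float64(-0.0364), np.float64(0.0484)), (136, np.float64(0.0523), np.float64(-0.038), np.float64(0.0503))]
lamp [(120, np.float64(-0.0033), np.float64(-0.024), np.float64(0.2088)), (126, np.float64(-0.0019), np.float64(-0.0265), np.float64(0.2074)), (130, np.float64(-0.0011), np.float64(-0.0283), np.float64(0.2067)), (132, np.float64(0.0004), np.float64(-0.0292), np.float64(0.2047)), (134, np.float64(0.0025), np.float64(-0.0301), np.float64(0.2018)), (136, np.float64(0.1372), np.float64(-0.0392), np.float64(0.0001))]
onz lamp [-0.0378 -0.0315  0.174 ] [ 0.0209 -0.0306  0.174 ]
(485, 200) [ 0.0352 -0.0953  0.0381]
(485, 215) [ 0.0378 -0.1098  0.0363]
(485, 226) [ 0.036  -0.1183  0.0434]
(475, 222) [ 0.027  -0.115   0.0417]
(500, 222) [ 0.0499 -0.1147  0.0423]
(410, 225) [-0.0397 -0.1102  0.0709]
(415, 231) [-0.0362 -0.1142  0.0749]
(432, 240) [-0.0139 -0.1294  0.0515]
(460, 240) [ 0.0228 -0.1386  0.0223]
delta tool [-0.0291  0.2018  0.1621] closing angle 0.146 z [ 0.    -0.001 -1.   ]
```

Request:
pendant(
  offsets=[
    {"finger_gap": 0.0, "d": [-0.041, 0, 0]},
    {"finger_gap": 0.0, "d": [-0.041, 0, 0]},
    {"finger_gap": 0.0, "d": [0, 0.04, 0]},
    {"finger_gap": 0.0, "d": [0, 0.04, 0]},
    {"finger_gap": 0.0, "d": [0, 0.04, 0]},
    {"finger_gap": 0.0, "d": [0, 0.04, 0]},
    {"finger_gap": 0.0, "d": [0, 0.04, 0]},
    {"finger_gap": 0.0},
    {"finger_gap": 0.0},
  ],
)

```text
time: 16.35
ee_pos: [0.5387, -0.1721, 0.2605]
eef_rot: [-0.001, 0.653, 0.757, -0.0]
force: [-0.2, 0.1, 0.8]
width: 0.0003
grasp_force: 0.0
```

Request:
pendant(
  offsets=[
    {"finger_gap": 0.0, "rot": [0, 0.131, 0]},
    {"finger_gap": 0.0, "rot": [0, 0.131, 0]},
    {"finger_gap": 0.0, "rot": [0, 0.131, 0]},
    {"finger_gap": 0.0, "rot": [0, 0.131, 0]},
    {"finger_gap": 0.0, "rot": [0, 0.131, 0]},
    {"finger_gap": 0.0, "rot": [0, 0.13, 0]},
    {"finger_gap": 0.0},
    {"finger_gap": 0.0},
  ],
)

```text
time: 17.15
ee_pos: [0.5378, -0.1724, 0.2613]
eef_rot: [-0.289, 0.605, 0.699, 0.249]
force: [0.8, 0.2, -1.0]
width: 0.0004
grasp_force: 0.0
```

Add to h.py:
```python
o2=np.array([.494,-.050]);Y2=np.array([-np.sin(.14),np.cos(.14)]);X2=np.array([Y2[1],-Y2[0]])
def st():
    p,R=tool();d=p[:2]-o2;print("stand TCP",(d@X2).round(4),(d@Y2).round(4),p[2].round(4),"edge y",(d@Y2+.025*(R[:2,2]@Y2)+.009*(R[:2,0]@Y2)).round(4),"z",(p[2]+.025*R[2,2]+.009*R[2,0]).round(4),"lean",np.degrees(np.arccos(-R[2,2])).round(1),"F",np.dot(manip.get_obs()["force"][:2],Y2).round(2))
```

Run:
```python
from h import *
st();print(manip.get_obs()["joint_pos"]);p=o2+X2*.0285+Y2*(-.129);go([*p,.084])
```

```text
stand TCP 0.0263 -0.1273 0.2613 edge y -0.1033 z 0.25 lean 44.9 F 0.13
[-0.75567548  0.48278589  1.39528605  0.47937599  1.88854622 -0.89669135]
delta tool [-0.1263  0.0024  0.1245] closing angle 0.144 z [-0.102  0.698 -0.709]
```

Request:
pendant(
  offsets=[
    {"finger_gap": 0.0, "d": [-0.0252, 0.002, 0.025]},
    {"finger_gap": 0.0, "d": [-0.0252, 0, 0.025]},
    {"finger_gap": 0.0, "d": [-0.0252, 0, 0.025]},
    {"finger_gap": 0.0, "d": [-0.0252, 0, 0.025]},
    {"finger_gap": 0.0, "d": [-0.0252, 0, 0.0245]},
    {"finger_gap": 0.0},
    {"finger_gap": 0.0},
  ],
)

```text
time: 17.85
ee_pos: [0.5409, -0.1719, 0.0863]
eef_rot: [-0.289, 0.604, 0.7, 0.25]
force: [0.7, -0.1, 0.4]
width: 0.0005
grasp_force: 0.0
```

Run:
```python
from h import *
st()
f=manip.grab_frame("wrist");cv2.imwrite("pics/w6.png",f["pixels"])
```

```text
stand TCP 0.0295 -0.1273 0.0863 edge y -0.1032 z 0.0749 lean 44.9 F -0.18
```

View pics/w6.png

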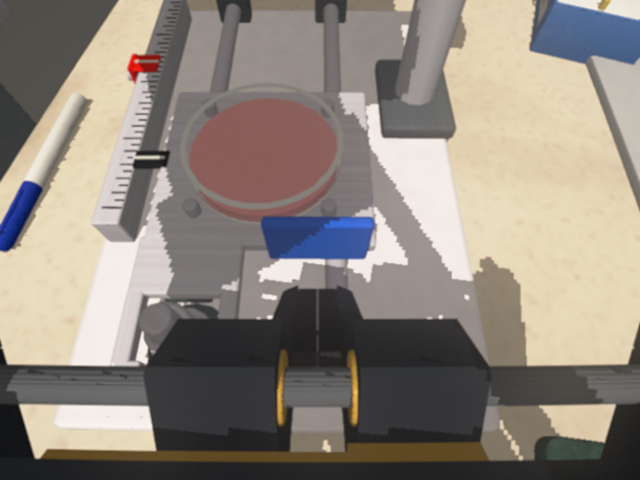

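The fingertips are squarely behind the blue plate; clip line at (148,64) and pointer (150,157) are both in view, so progress can be measured while pushing.

Request:
pendant(
  offsets=[
    {"finger_gap": 0.0, "d": [-0.0014, 0, 0.0014]},
    {"finger_gap": 0.0, "d": [0.0042, 0, 0.0042]},
    {"finger_gap": 0.0, "d": [0.0042, 0, 0.0042]},
    {"finger_gap": 0.0, "d": [0.0042, 0, 0.0042]},
    {"finger_gap": 0.0, "d": [0.0028, 0, 0.0028]},
    {"finger_gap": 0.0, "d": [0.0021, 0, 0.0021]},
    {"finger_gap": 0.0, "d": [0.0021, 0, 0.0021]},
    {"finger_gap": 0.0, "d": [0.0021, 0, 0.0021]},
    {"finger_gap": 0.0, "d": [0.0021, 0, 0.0021]},
    {"finger_gap": 0.0, "d": [0.0021, 0, 0.0021]},
    {"finger_gap": 0.0, "d": [0.0021, 0, 0.0021]},
    {"finger_gap": 0.0},
  ],
)

```text
time: 19.1
ee_pos: [0.5352, -0.1346, 0.0829]
eef_rot: [-0.288, 0.605, 0.7, 0.249]
force: [-0.5, -6.0, 2.0]
width: 0.0004
grasp_force: 2.9
```

Add to h.py:
```python
def gap(save=None):
    """distance pointer->clip along stand y, from the wrist view: white line centroids"""
    f=manip.grab_frame("wrist");im=f["pixels"]
    if save:cv2.imwrite(save,im)
    h,s,v=cv2.split(cv2.cvtColor(im,cv2.COLOR_BGR2HSV))
    red=((((h<8)|(h>172))&(s>150)&(v>80))*255).astype(np.uint8);red[:,260:]=0
    n,l,stt,c=cv2.connectedComponentsWithStats(cv2.morphologyEx(red,cv2.MORPH_CLOSE,np.ones((5,5))))
    k=max(range(1,n),key=lambda i:stt[i,4] if stt[i,4]<2500 else 0);x,y,w,hh,_=stt[k]
    print("clip box",stt[k],"centre on top",onz(f,x+w/2,y+hh/2,.048).round(3))
    return f,stt[k]
```

Run:
```python
from h import *
st();f,b=gap("pics/w7.png");import pickle;pickle.dump(f,open("w7.pkl","wb"))
im=f["pixels"];x,y=b[0],b[1]
cv2.imwrite("pics/w7c.png",cv2.resize(im[max(y-25,0):y+125,x-50:x+150],(800,600),interpolation=cv2.INTER_CUBIC));print(x-50,max(y-25,0))
```

```text
stand TCP 0.029 -0.0895 0.0829 edge y -0.0655 z 0.0715 lean 44.8 F -5.87
clip box [111  88  36  30 632] centre on top [0.397 0.002 0.048]
61 63
```

View pics/w7c.png

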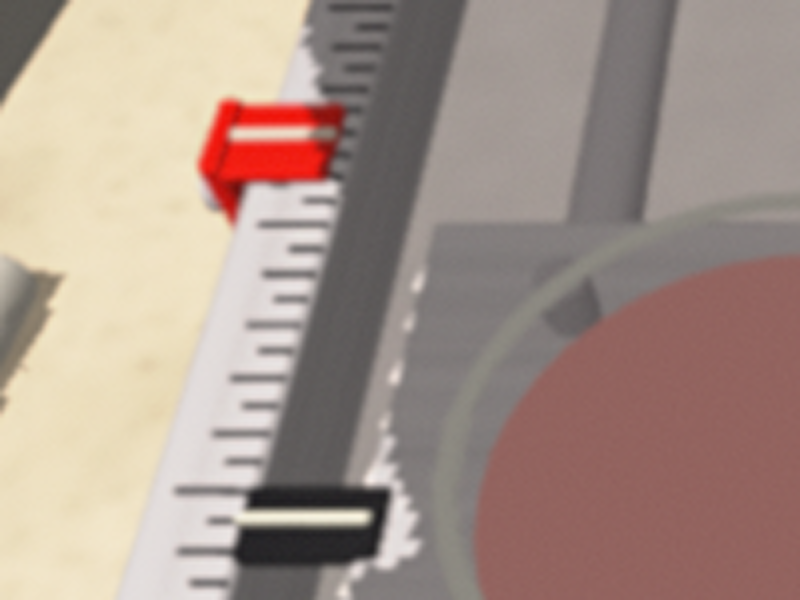

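In the 4× crop (offset 61,63) the clip line ends at (334,134) and the pointer tip is at (237,520).

Add to h.py:
```python
S=lambda P:np.array([(P[:2]-o2)@X2,(P[:2]-o2)@Y2])
def prof(f,xs,y0,y1,z,thr_sat=True):
    """brightest-line y (stand) at given stand x positions, height z: sample image along y"""
    im=f["pixels"].min(axis=2).astype(np.float32);ys=np.arange(y0,y1,.0002);r=[]
    for x in xs:
        W=np.array([[*(o2+X2*x+Y2*y),z] for y in ys]);q=proj(f,W).astype(np.float32)
        p=cv2.remap(im,q[:,0].reshape(1,-1),q[:,1].reshape(1,-1),cv2.INTER_LINEAR)[0]
        w=np.clip(p-(p.min()+.6*(p.max()-p.min())),0,None);r.append((np.sum(w*ys)/w.sum()).round(4))
    return r,p
```

Run:
```python
from h import *
import pickle
for fn,sc,c,t,q in(("w7.pkl",4,(61,63),(334,134),(237,520)),("w5.pkl",4,(359,31),(295,141),(286,573))):
    f=pickle.load(open(fn,"rb"))
    a=S(onz(f,c[0]+(t[0]-1.5)/4,c[1]+(t[1]-1.5)/4,.048));b=S(onz(f,c[0]+(q[0]-1.5)/4,c[1]+(q[1]-1.5)/4,.05))
    print(fn,a,b,a[1]-b[1])
    ca=prof(f,[a[0]-.012,a[0]-.008,a[0]-.004],a[1]-.006,a[1]+.003,.048)[0]
    pb=prof(f,[b[0]+.004,b[0]+.008,b[0]+.012],b[1]-.003,b[1]+.003,.05)[0]
    print(ca,pb,np.mean(ca)-np.mean(pb))
```

```text
w7.pkl [-0.08059603  0.07070241] [-0.0767876  -0.00380328] 0.07450569226266124
[np.float64(0.071), np.float64(0.071), np.float64(0.071)] [np.float64(-0.0033), np.float64(-0.0033), np.float64(-0.0033)] 0.07429999999999999
w5.pkl [-0.08084939  0.07016602] [-0.07565139 -0.01601248] 0.08617849716019704
[np.float64(0.0703), np.float64(0.0703), np.float64(0.0703)] [np.float64(-0.0157), np.float64(-0.0156), np.float64(-0.0156)] 0.08593333333333333
```

Request:
pendant(
  offsets=[
    {"finger_gap": 0.0, "d": [0.0025, 0, 0.0025]},
    {"finger_gap": 0.0, "d": [0.0035, 0, 0.0035]},
    {"finger_gap": 0.0, "d": [0.0035, 0, 0.0035]},
    {"finger_gap": 0.0, "d": [0.0035, 0, 0.0035]},
    {"finger_gap": 0.0, "d": [0.0035, 0, 0.0035]},
    {"finger_gap": 0.0, "d": [0.0035, 0, 0.0035]},
    {"finger_gap": 0.0, "d": [0.0035, 0, 0.0035]},
    {"finger_gap": 0.0, "d": [0.0035, 0, 0.0035]},
    {"finger_gap": 0.0},
    {"finger_gap": 0.0},
  ],
)

```text
time: 20.15
ee_pos: [0.5297, -0.0966, 0.0829]
eef_rot: [-0.288, 0.604, 0.7, 0.25]
force: [0.2, -4.5, -0.2]
width: 0.0004
grasp_force: 2.5
```

Add to h.py:
```python
def gap2(est):
    f=manip.grab_frame("wrist");ca=prof(f,[-.092,-.0885,-.0845],.0645,.0745,.048)[0];c=np.mean(ca);b=c-est
    for w in(.006,.003):
        pb=prof(f,[-.0725,-.069,-.065],b-w,b+w,.05)[0];b=np.median(pb)
    print("clip",ca,"ptr",pb,"GAP",(c-np.mean(pb)).round(4));return f
```

Run:
```python
from h import *
st();p,R=tool();d=(p[:2]-o2)@Y2+.0895;gap2(.0744-d)
```

```text
stand TCP 0.0288 -0.0511 0.0829 edge y -0.0271 z 0.0715 lean 44.8 F -4.47
clip [np.float64(0.0708), np.float64(0.0708), np.float64(0.0708)] ptr [np.float64(0.0352), np.float64(0.0352), np.float64(0.0352)] GAP 0.0356
```

Request:
pendant(
  offsets=[
    {"finger_gap": 0.0, "d": [0.0025, 0, 0.0025]},
    {"finger_gap": 0.0, "d": [0.0035, 0, 0.0035]},
    {"finger_gap": 0.0, "d": [0.0035, 0, 0.0035]},
    {"finger_gap": 0.0, "d": [0.0035, 0, 0.0035]},
    {"finger_gap": 0.0, "d": [0.0025, 0, 0.0025]},
    {"finger_gap": 0.0, "d": [0.0015, 0, 0.0015]},
    {"finger_gap": 0.0},
    {"finger_gap": 0.0},
    {"finger_gap": 0.0},
  ],
)

```text
time: 21.1
ee_pos: [0.5263, -0.073, 0.0829]
eef_rot: [-0.288, 0.604, 0.7, 0.25]
force: [0.1, -5.7, -0.4]
width: 0.0006
grasp_force: 2.8
```

Run:
```python
from h import *
st();p,R=tool();d=(p[:2]-o2)@Y2+.0511;f=gap2(.0356-d)
```

```text
stand TCP 0.0288 -0.0273 0.0829 edge y -0.0033 z 0.0715 lean 44.8 F -5.64
clip [np.float64(0.0692), np.float64(0.0711), np.float64(0.0676)] ptr [np.float64(0.0595), np.float64(0.0616), np.float64(0.0606)] GAP 0.0087
```

Run:
```python
from h import *
import pickle
f=manip.grab_frame("wrist");pickle.dump(f,open("w8.pkl","wb"))
for x,z in((-.0885,.048),(-.069,.05)):
    ys=np.arange(.045,.08,.001)
    q=proj(f,[[*(o2+X2*x+Y2*y),z] for y in ys]);print(q[0].round(),q[-1].round())
    px=[f["pixels"][min(max(int(round(b)),0),479),min(max(int(round(a)),0),639)] for a,b in q]
    print([(round(y*1e3),*map(int,c)) for y,c in zip(ys,px)])
```

```text
[ 94. 216.] [110. 164.]
[(45, 228, 229, 235), (46, 229, 229, 236), (47, 228, 229, 235), (48, 228, 230, 236), (49, 228, 229, 236), (50, 228, 229, 236), (51, 228, 229, 235), (52, 228, 230, 236), (53, 183, 185, 193), (54, 147, 148, 153), (55, 70, 70, 70), (56, 71, 72, 69), (57, 74, 76, 73), (58, 75, 76, 74), (59, 77, 78, 76), (60, 76, 77, 75), (61, 76, 77, 75), (62, 77, 76, 75), (63, 77, 77, 76), (64, 78, 78, 77), (65, 77, 78, 76), (66, 77, 79, 76), (67, 78, 78, 76), (68, 78, 79, 78), (69, 78, 80, 77), (70, 78, 78, 76), (71, 79, 79, 78), (72, 77, 78, 77), (73, 79, 79, 77), (74, 78, 78, 75), (75, 77, 78, 76), (76, 78, 79, 77), (77, 78, 80, 76), (78, 77, 80, 76), (79, 79, 81, 80)]
[129. 214.] [143. 162.]
[(45, 96, 97, 100), (46, 97, 97, 100), (47, 97, 98, 101), (48, 96, 97, 100), (49, 96, 96, 100), (50, 96, 96, 100), (51, 65, 65, 68), (52, 50, 50, 50), (53, 68, 69, 66), (54, 71, 73, 69), (55, 73, 74, 71), (56, 75, 77, 74), (57, 78, 78, 76), (58, 78, 79, 76), (59, 77, 78, 75), (60, 78, 78, 75), (61, 76, 77, 74), (62, 78, 80, 77), (63, 79, 79, 77), (64, 78, 78, 77), (65, 78, 79, 77), (66, 79, 79, 78), (67, 79, 80, 76), (68, 78, 80, 78), (69, 79, 81, 77), (70, 79, 82, 78), (71, 78, 79, 77), (72, 81, 81, 79), (73, 79, 80, 78), (74, 79, 78, 77), (75, 79, 80, 78), (76, 79, 80, 78), (77, 79, 81, 78), (78, 79, 79, 77), (79, 79, 81, 77)]
```

The lamp head now hides both lines from the wrist camera. The tip-to-gap relation held twice (gap ≈ 0.0087 − edge y), so about 12 mm remain. I'll advance by that and check afterwards from the clear viewpoint.

Request:
pendant(
  offsets=[
    {"finger_gap": 0.0, "d": [0.0011, 0, 0.0011]},
    {"finger_gap": 0.0, "d": [0.0011, 0, 0.0011]},
    {"finger_gap": 0.0, "d": [0.0011, 0, 0.0011]},
    {"finger_gap": 0.0, "d": [0.0011, 0, 0.0011]},
    {"finger_gap": 0.0, "d": [0.0011, 0, 0.0011]},
    {"finger_gap": 0.0, "d": [0.0007, 0, 0.0007]},
    {"finger_gap": 0.0},
    {"finger_gap": 0.0},
    {"finger_gap": 0.0},
  ],
)

```text
time: 22.1
ee_pos: [0.5251, -0.0645, 0.0829]
eef_rot: [-0.288, 0.605, 0.7, 0.249]
force: [0.2, -6.4, 0.9]
width: 0.0006
grasp_force: 3.2
```

Run:
```python
from h import *
st();manip.grab_frame("top");st()
```

```text
stand TCP 0.0287 -0.0187 0.0829 edge y 0.0053 z 0.0715 lean 44.8 F -6.38
stand TCP 0.0287 -0.0187 0.0829 edge y 0.0053 z 0.0715 lean 44.8 F -6.33
```

Request:
pendant(
  offsets=[
    {"finger_gap": 0.0, "d": [0.0006, 0, 0.0006]},
    {"finger_gap": 0.0, "d": [0.0005, 0, 0.0005]},
    {"finger_gap": 0.0, "d": [0.0005, 0, 0.0005]},
    {"finger_gap": 0.0},
    {"finger_gap": 0.0},
    {"finger_gap": 0.0},
  ],
)

```text
time: 22.75
ee_pos: [0.5247, -0.0624, 0.0829]
eef_rot: [-0.288, 0.605, 0.7, 0.249]
force: [-1.2, -7.0, 1.0]
width: 0.0008
grasp_force: 3.3
```

Run:
```python
from h import *
st()
```

```text
stand TCP 0.0287 -0.0165 0.0829 edge y 0.0075 z 0.0715 lean 44.8 F -6.78
```

Request:
pendant(
  offsets=[
    {"finger_gap": 0.0, "d": [-0.006, 0, -0.006]},
    {"finger_gap": 0.0, "d": [-0.009, 0, -0.009]},
    {"finger_gap": 0.0, "d": [-0.009, 0, -0.009]},
    {"finger_gap": 0.0, "d": [-0.009, 0, -0.009]},
    {"finger_gap": 0.0, "d": [-0.009, 0, -0.009]},
    {"finger_gap": 0.0},
    {"finger_gap": 0.0},
  ],
)

```text
time: 23.45
ee_pos: [0.5328, -0.1197, 0.0826]
eef_rot: [-0.29, 0.604, 0.699, 0.25]
force: [-0.1, 0.3, 0.2]
width: 0.0004
grasp_force: 0.0
```

Run:
```python
from h import *
import pickle
st();f=gap2(.0012);pickle.dump(f,open("w9.pkl","wb"))
for x,z in((-.0885,.048),(-.069,.05)):
    ys=np.arange(.058,.08,.001)
    q=proj(f,[[*(o2+X2*x+Y2*y),z] for y in ys])
    print([(round(y*1e3),*map(int,f["pixels"][int(round(b)),int(round(a))])) for y,(a,b) in zip(ys,q)])
```

```text
stand TCP 0.0287 -0.0744 0.0826 edge y -0.0504 z 0.0713 lean 45.0 F 0.36
clip [np.float64(0.0709), np.float64(0.0709), np.float64(0.071)] ptr [np.float64(0.0699), np.float64(0.0699), np.float64(0.0699)] GAP 0.001
[(58, 207, 208, 217), (59, 208, 209, 217), (60, 115, 115, 164), (61, 43, 45, 186), (62, 19, 28, 228), (63, 20, 30, 239), (64, 17, 28, 237), (65, 14, 27, 234), (66, 15, 26, 234), (67, 15, 27, 234), (68, 15, 24, 234), (69, 92, 103, 226), (70, 154, 170, 221), (71, 180, 198, 230), (72, 139, 155, 235), (73, 70, 80, 234), (74, 12, 21, 233), (75, 14, 24, 233), (76, 29, 34, 233), (77, 77, 80, 229), (78, 144, 145, 223), (79, 192, 193, 216)]
[(58, 84, 84, 88), (59, 84, 83, 87), (60, 82, 82, 86), (61, 70, 70, 72), (62, 28, 28, 30), (63, 26, 24, 27), (64, 23, 22, 24), (65, 23, 22, 25), (66, 24, 24, 26), (67, 26, 25, 28), (68, 50, 53, 55), (69, 87, 95, 99), (70, 110, 121, 124), (71, 59, 65, 66), (72, 27, 30, 30), (73, 23, 22, 23), (74, 29, 28, 31), (75, 54, 52, 55), (76, 76, 76, 79), (77, 83, 83, 87), (78, 82, 84, 86), (79, 83, 83, 86)]
```

Gap 1.0 mm, short of the line from the correct side. Back off, check the nut, and hand in.

Request:
pendant(
  offsets=[
    {"finger_gap": 0.0, "d": [-0.01, 0, -0.01]},
    {"finger_gap": 0.0, "d": [-0.015, 0, -0.015]},
    {"finger_gap": 0.0, "d": [0.01, 0, -0.02]},
    {"finger_gap": 0.0, "d": [0.02, 0, -0.03]},
    {"finger_gap": 0.0},
    {"finger_gap": 0.0},
    {"finger_gap": 0.0},
  ],
)

```text
time: 24.2
ee_pos: [0.5395, -0.1679, 0.1385]
eef_rot: [-0.29, 0.604, 0.699, 0.25]
force: [0.5, 0.4, -0.0]
width: 0.0003
grasp_force: 0.0
```

Run:
```python
from h import *
f=manip.grab_frame("scene");h,s,v=cv2.split(cv2.cvtColor(f["pixels"],cv2.COLOR_BGR2HSV))
V,U=np.nonzero(((h<8)|(h>172))&(s>150)&(v>90))
P=np.array([dep(f,a,b) for a,b in zip(U,V)]);P=P[np.hypot(P[:,0]-.4476,P[:,1]+.324)<.06]
print("nut",len(P),np.median(P,0),P.max(0));print(manip.get_obs()["force"],manip.finish_job())
```

```text
nut 275 [ 0.43359295 -0.3274398   0.0419324 ] [ 0.46332954 -0.30708795  0.05766687]
the job is handed in; nothing more can be done
[ 0.38473691 -0.22979442  0.52120431] None
```

The job is handed in at about 24 s: the transit nut is unscrewed and standing in the steel tray, the stage pointer measured 1.0 mm short of the clip line (tolerance 3 mm, no overshoot), and the arm is clear of everything; I did not re-measure the dish or the bystanders at the end, and the hand-in call returned no verdict.

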